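# Secure a wagon's drawbar with its hitch bolt and linch pin

### The arm

A 6-joint arm with a two-finger parallel gripper is mounted at the origin on the work surface. World frame = base frame: x ahead of the robot, y to its left, z up, the work surface at z = 0. Lengths are in m, angles in rad, forces in N, time in s.
With the tool pointing down it reaches from about 0.25 to 0.725 m from the base axis. Payload 4 kg.
Tool frame: the origin (TCP) lies between the finger pads; the fingertips stand 25 mm ahead of it and the grasp point (between the pads) lies 6 mm ahead of it; z points along the fingers, y is the line along which they close (so a half turn about z gives the same grasp; the last joint's range is limited). The gripper opens to 85 mm and grips with 20 to 120 N. Pads are 22 mm wide; open, the fingers measure 114 mm over their backs; the gripper's body (76 mm by 85 mm) begins 54 mm behind the grasp point. The pads swing forward as they close: fully open they stand 13 mm farther back than shut.
Start: joints at [1.204, 0.241, 0.005, 1.335, 0, 1.571], TCP at [0.179, 0.467, 0.256] pointing down, gripper open.
Joint ranges: [-2.72, 2.72], [-1.05, 1.87], [-1.09, 1.28], [-1.99, 2.15], [-1.42, 1.44], [-3.14, 3.14]. Speed limits (rad/s): [2.79, 2.79, 3.14, 3.14, 3.14, 3.14].

### API

Orientations are given as a unit quaternion [x, y, z, w].
In Python, from workcell import bot gives the robot as it stands. The module is installed in compiled form; this text tells all that it offers.
- The arm moves only by the shell command python3 -m pendant 'ROWS'. ROWS is JSON, one flat list of numbers, 7 for each row, row after row: the shift along the tool's x, y, z normalised to -1 to 1, where 1 is 0.5 m, then the turn, a rotation vector about the tool's x, y, z normalised to -1 to 1, where 1 is 180 degrees, then the opening, from 0 (shut) to 1 (fully open). In form: [tx, ty, tz, ax, ay, az, fingers, tx, ty, tz, ax, ay, az, fingers, ...]. A call has exactly 10 rows; each row is the pose to reach, as a shift and turn from the pose commanded when the call began, along the tool's axes at that moment, turning the shorter way round; what a row does not reach only later rows make up. A row lasts 1/12 s, in which the tool goes at most 41.7 mm and 7.16 degrees, less where a joint would pass 70% of its speed; a pose out of reach is approached as far as the arm can. A call with a number of a shift or a turn outside -1 to 1 is refused whole. A call with a gripper value outside its range is refused whole. The fingers move at their own pace and stop on an object; the grip force is fixed at half the most. Time passes only in rows, so rows that repeat a pose let the fingers close, or fill a call up. It gives the time, the measured TCP pose, the force, the opening and the grip force at its end, in the units of the state.
- bot.get_obs(): the state, without advancing time (a new reading comes with each control period).
- bot.camera(name): name is "scene" or "side" or "wrist"; returns a dict with "pixels" (420x560x3 uint8, red, green, blue), "mtx" (3x3 intrinsics, pixels), "cam_to_world" (4x4, takes a point from camera to world coordinates); the wrist camera has in their place "hand_eye" (4x4, takes a point from camera to tool coordinates, whose origin is the TCP and whose axes are the flange's). Camera axes: x right, y up, looking along -z (the intrinsics and any distortion apply to the point x, -y, -z); pixel columns grow to the right and rows downward; lengths in m; the calibration is good to about 2 mm. A picture is of the moment at which its call begins: read the wrist's pose just before it. There is no depth.
- bot.job_done(): hands the job in; it is judged then, once.
The state is a dict: "clock": time; "joint_pos": joint angles; "joint_vel": joint speeds; "tau": joint torques, N m; "eef_pos": TCP position; "tool_rot": TCP orientation; "ft_force": force on the tool from outside, world axes, zero at the start; "ft_torque": the same for the moment, N m; "grip_width": finger opening in m; "grasp_force": force on a finger pad.
Only numpy, scipy, OpenCV 4.12 (cv2) and the standard library are available. Lean on these libraries where they do the work, as an engineer would, in place of code of your own. Each camera call takes 0.05 s, during which the arm holds its last target. There are 200 camera calls.

### The job

Fasten the drawbar of the children's wooden wagon: push the hitch bolt fully home through the fork, put the linch pin from the wooden block down through the hole across the bolt's end until its head sits on the bolt, then flip its sprung ring over the end of the bolt so that it snaps shut. The hole is turned over to the drawbar's side: feel for it there with the pin's point and draw it round to the top, without forcing anything. Leave the other things on the counter where they are.

Things in the scene. Friction and masses are not known exactly. Their poses are not given: they have to be found in the camera images.
- wagon: Children's wooden pull-along wagon, fixed. Origin on the counter right under its hitch; z up; +y is its front. Tray (to 0.25 m high with its goods) and wheels lie at y = -0.18 to -0.64 m, x within 0.21 m. The drawbar, a 22 mm tube in the plane x = 0, slopes from its eye in the hitch (z = 80 mm) down to a grip lying on the counter at y = 0.41 m.
- fork (a point): Centre of the hitch, on the bolt's axis: wagon x = y = 0, z = 80 mm, axes as the wagon's. Two upright steel cheeks 6 mm thick stand round the drawbar's eye, outer faces at x = -26 and +26 mm, tops 17 mm above this point; a 3 mm washer lies on the +x cheek. The hitch bolt goes through both along +x, entering from the -x side.
- bolt (a joint): How far the steel hitch bolt is in (m): 0 = 30 mm out, 0.030 = home, head against the -x cheek. Bolt 22 mm thick; head a disc 34 mm across, 10 mm thick; its flat outer face, to be pushed towards +x, is at x = -0.066 m + this value from point fork. It slides stiffly (5 N plus 40 N per m/s), then stops dead, and stays where left. Home, its free end is at x = +56 mm.
- bolt_axis (a point): Point fixed to the wagon on the bolt's axis, 42 mm along +x from point fork, axes as the wagon's: centre of the bolt's cross hole once the bolt is home. The hole, 9.8 mm wide, goes right through the 22 mm bolt, 14 mm from its free end. A seated pin stands about upright here (within 0.25 rad), its origin 11 mm above this point.
- hole_top (a point): Point fixed to the wagon on top of the bolt, 11 mm above point bolt_axis, where the hole's mouth must come. The bolt starts turned about its axis by an unmeasured 0.6 to 1.05 rad, so that the mouth faces over towards wagon +y: its near rim lies 1 to 6 mm to that side, the farther the lower on the round bolt. The bolt turns stiffly (0.05 N m; hard probing beside its top turns it on); a pin point in the mouth, drawn back over the top, brings the hole up.
- linch_pin: Steel linch pin, about 70 g, at the start upright in any of the block's three holes. Origin at the centre of the underside of its head, z up. Shank 8 mm thick, reaching 42 mm below the origin, the last 9 mm tapering to a 3 mm flat point. The ring is hinged in the head about y and flips over towards the pin's +x, which must therefore point along the wagon's +x, to the bolt's free end.
- pin_head (a point): Centre of the upper part of the linch pin's head, 18 mm above the pin's origin. The head is a block 14 mm (x) by 13 mm (y), from 0 to 26 mm above the origin. Grip it on its x faces, the standing ring between the fingers; fingertips lower than about 7 mm above the origin would meet the fork when the pin is seated.
- ring_hinge (a point): Hinge of the ring in the linch pin's head, 7 mm above the pin's origin, axes as the pin's. The ring is 4 mm steel wire, 40 mm wide, its far end (wire centre) 38 mm from this hinge; standing up it tops out 47 mm above the pin's origin. On a seated pin it swings clear of the bolt all the way.
- ring (a joint): Angle of the linch pin's ring (rad): 0 = straight up above the head, in the pin's y-z plane (so at the start), 1.57 = level, out along the pin's +x, 2.97 = shut against the shank below the bolt. Sprung over centre: up to 0.06 N m (about 2 N at its far end) back to upright while below 1.5 rad; beyond that it snaps shut by itself and stays.
- pin_block: Fixed drilled wooden block, 60 by 150 mm, 55 mm high, origin at the centre of its underside. Three 10 mm holes, 46 mm deep, at y = -50, 0 and 50 mm of its top, hold the linch pin and two clevis pins, heads resting on the top (55 mm above the counter).
- clevis_pin_a: Bystander: plain pin without ring in the block, flat head 18 mm across, 6 mm high. Origin at the underside of the head.
- clevis_pin_b: Bystander: plain pin without ring in the block, head 14 mm across, 12 mm high. Origin at the underside of the head.
- wrench: Bystander: 160 mm wrench lying on the counter past the drawbar. Origin under its middle.
- marble_jar: Bystander: closed glass jar, 60 mm across, 85 mm high. Origin under its centre.
- puzzle_box: Bystander: blue box 100 x 140 x 35 mm lying flat. Origin under its centre.
- card_game: Bystander: red box 65 x 90 x 22 mm lying flat. Origin under its centre.
- pencil_mug: Bystander: white mug, 76 mm across, 95 mm high. Origin under its centre.
- toy_car: Bystander: wooden toy car, 75 x 110 x 66 mm. Origin under its centre.

How it is judged:
By the outcome, as a careful person would: the job done as asked, in the order asked, and still so for the second after the job is handed in, with the robot touching nothing.
It also fails if it takes over 72 s, if anything falls off the work surface, if the arm or the gripper's body presses on something with over 40 N, if the wrist force passes 120 N, or if a joint passes its speed limit or range.

## Working session

There is one attempt and no reset: what is moved stays moved. The work goes in short steps, Python scripts to look and compute and a shell command to move; the robot and the scene stay as the last step left them, time stands still between calls to the robot, and variables do not carry over. Pictures are saved under pics/ and viewed, at most 10 in all, crops included, and the job is handed in when it is done.

```bash
mkdir -p pics
python3 - <<'E'
from workcell import bot
import cv2,json
o=bot.get_obs()
print({k:(v if not hasattr(v,'tolist') else v.tolist()) for k,v in o.items()})
for n in ("scene","side","wrist"):
    c=bot.camera(n); cv2.imwrite(f"pics/{n}0.png",c["pixels"][:,:,::-1])
    print(n,c["mtx"].tolist() if hasattr(c["mtx"],'tolist') else c["mtx"],{k:c[k] for k in c if k not in("pixels","mtx")})
E
```

```text
{'clock': 0.0, 'joint_pos': [1.20398116811816, 0.24141487962750435, 0.0036984310569720936, 1.3352118079718427, -2.5960072540780122e-06, 1.5707907996093726], 'joint_vel': [0.00021867405663917114, -0.00018349215724594407, 0.0010167521328474584, -6.91559723623921e-05, 0.00023806166069530817, -0.0019537215375037293], 'tau': [0.001011148160614539, -37.23194718360901, 25.240838527679443, 0.016852191765792668, 0.00024702851987967733, 9.397886628903507e-06], 'eef_pos': [0.17910886193896172, 0.4661800076158807, 0.25540212430532044], 'tool_rot': [0.18237823074954404, 0.983227870163524, -0.0010483224292913529, -0.000193138423732345], 'ft_force': [-0.10093210217039086, -0.277210668969031, -1.0887971932016212], 'ft_torque': [-0.006842584390910554, 0.007927044896704514, -0.013614760800614347], 'grasp_force': 0.0, 'grip_width': 0.08513260045790576}
scene [[425.6174471211888, 0.0, 279.23259276125765], [0.0, 425.6174471211888, 206.16980862359597], [0.0, 0.0, 1.0]] {'cam_to_world': array([[-0.04808885, -0.81120797,  0.58277705,  1.02944252],
       [ 0.99883974, -0.04055939,  0.02596354,  0.20178071],
[... 270 characters left out ...]
538021 ,  0.33030672, -0.40239216,  0.25238369],
       [-0.52028568,  0.56814967, -0.63758039, -0.3237044 ],
       [ 0.01802189,  0.75372636,  0.65694124,  0.6169814 ],
       [ 0.        ,  0.        ,  0.        ,  1.        ]])}
wrist [[353.814921833499, 0.0, 279.3480287693521], [0.0, 353.814921833499, 208.0041556430374], [0.0, 0.0, 1.0]] {'hand_eye': array([[ 1.07101135e-03,  9.64488355e-01,  2.64123202e-01,
         6.63918329e-02],
       [ 9.99999122e-01, -8.26733307e-04, -1.03601563e-03,
         6.60703714e-05],
       [-7.80865562e-04,  2.64124080e-01, -9.64488393e-01,
        -1.18107117e-01],
       [ 0.00000000e+00,  0.00000000e+00,  0.00000000e+00,
         1.00000000e+00]])}
```

View pics/scene0.png

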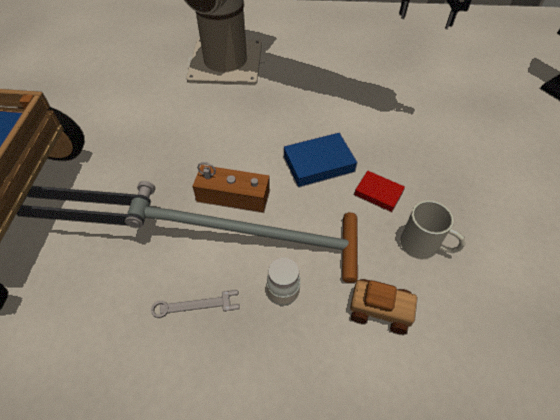

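View pics/side0.png

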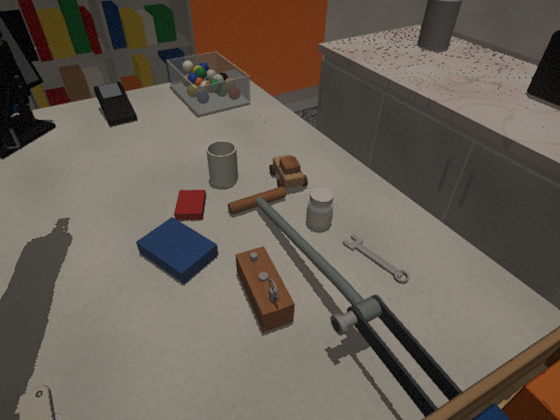

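The scene picture shows the wagon at left with the hitch near (140,210) and the bolt head at (145,187). The block is at (232,188) with the linch pin at its left end (206,170). In the side picture the hitch is at (370,308), the bolt head at (342,322) and the pin at (273,290).

Run:
```python
import cv2,numpy as np
a=cv2.imread('pics/scene0.png')[150:240,110:280]; b=cv2.imread('pics/side0.png')[235:345,225:395]
A=cv2.resize(a,None,fx=4.5,fy=4.5,interpolation=cv2.INTER_CUBIC)
B=cv2.resize(b,None,fx=4.5,fy=4.5,interpolation=cv2.INTER_CUBIC)
cv2.imwrite('pics/cA.png',A);cv2.imwrite('pics/cB.png',B);print(A.shape,B.shape)
```

```text
(405, 765, 3) (495, 765, 3)
```

View pics/cA.png

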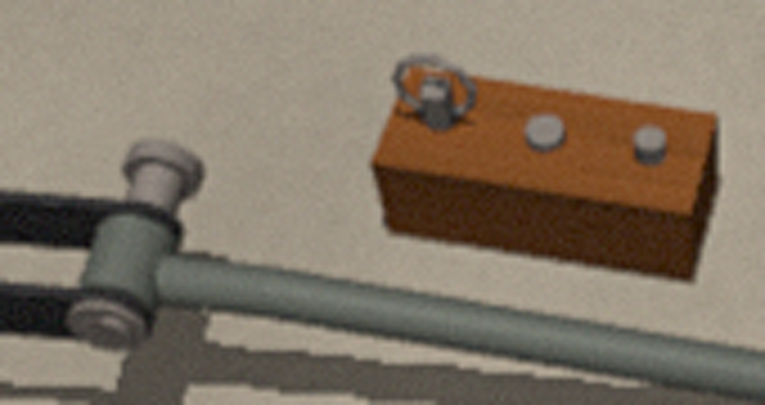

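View pics/cB.png

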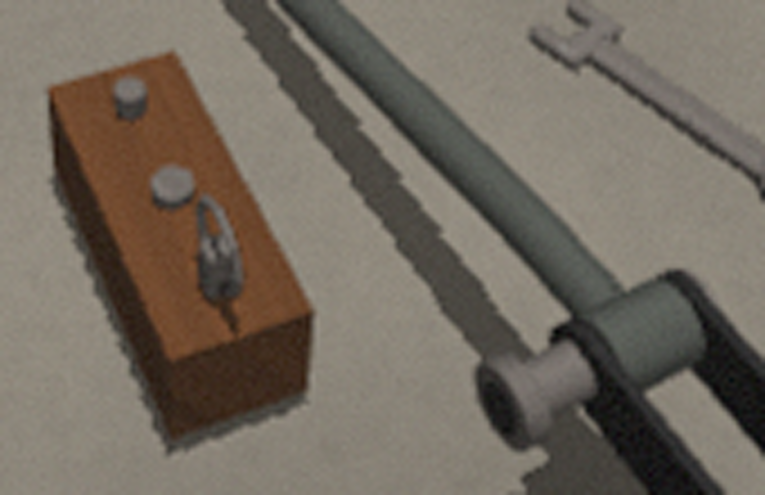

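```bash
cat > h.py <<'E'
import numpy as np, json
from workcell import bot
from scipy.optimize import least_squares
from scipy.spatial.transform import Rotation as R
K={'scene':(425.617,279.2326,206.1698),'side':(383.2616,278.1412,210.11)}
T={'scene':np.array([[-0.04808885,-0.81120797,0.58277705,1.02944252],[0.99883974,-0.04055939,0.02596354,0.20178071],[0.00257525,0.58334943,0.81221722,0.74359218],[0,0,0,1]]),
'side':np.array([[0.8538021,0.33030672,-0.40239216,0.25238369],[-0.52028568,0.56814967,-0.63758039,-0.3237044],[0.01802189,0.75372636,0.65694124,0.6169814],[0,0,0,1]])}
def proj(n,P):
    p=np.linalg.inv(T[n])@np.r_[P,1]; f,cx,cy=K[n]; return np.array([cx+f*p[0]/-p[2],cy-f*p[1]/-p[2]])
def plane(n,uv,z):
    f,cx,cy=K[n]; d=T[n][:3,:3]@np.array([(uv[0]-cx)/f,-(uv[1]-cy)/f,-1]); o=T[n][:3,3]; return o+d*(z-o[2])/d[2]
def A(u,v): return (110+u/4.5-.4,150+v/4.5-.4)
def B(u,v): return (225+u/4.5-.4,235+v/4.5-.4)
def W(p,q): # planar pose p, local q
    c,s=np.cos(p[2]),np.sin(p[2]); return np.array([p[0]+c*q[0]-s*q[1],p[1]+s*q[0]+c*q[1],q[2]])
def fit(obs,p0):
    f=lambda p:np.concatenate([proj(n,W(p,q))-uv for n,uv,q in obs]); r=least_squares(f,p0,loss='soft_l1'); return r.x,r.fun.reshape(-1,2).round(1).tolist()
E
python3 - <<'E'
from h import *
w,r=fit([('scene',A(163,172),(-.061,0,.08)),('side',B(501,403),(-.066,0,.08)),('scene',A(105,322),(.029,0,.08)),('scene',(347,243),(0,.41,.013))],[.4,.0,0])
print('wagon',w,r)
b,r=fit([('scene',A(378,165),(.03,-.075,.055)),('scene',A(717,115),(-.03,.075,.055)),('scene',A(690,213),(.03,.075,.055)),
('side',B(50,90),(-.03,.075,.055)),('side',B(175,55),(.03,.075,.055)),('side',B(312,312),(.03,-.075,.055)),('side',B(172,360),(-.03,-.075,.055))],[.4,.1,0])
print('block',b,r)
print('hole world',W(b,(0,-.05,.055)), 'pin by base',plane('scene',A(438,122),.058),plane('side',B(220,290),.058))
print('head pts',w,[W(w,q).round(4).tolist() for q in[(-.066,0,.08),(0,0,.08),(.042,0,.091)]])
E
```

```text
wagon [ 0.58115725 -0.08808742 -0.01883421] [[-0.6, -0.7], [-0.3, 1.3], [0.1, 4.0], [2.2, 0.2]]
block [ 0.47380976  0.07457317 -0.14788288] [[-2.4, -0.6], [-0.5, -0.4], [-0.7, 0.2], [-0.8, -1.0], [-0.1, -1.5], [0.5, -0.7], [-0.4, -0.2]]
hole world [0.46644254 0.0251189  0.055     ] pin by base [0.4694881  0.02561244 0.058     ] [0.46425853 0.02029919 0.058     ]
head pts [ 0.58115725 -0.08808742 -0.01883421] [[0.5152, -0.0868, 0.08], [0.5812, -0.0881, 0.08], [0.6231, -0.0889, 0.091]]
```

```bash
cat >> h.py <<'E'
def state(): 
    o=bot.get_obs(); return np.array(o['eef_pos']),R.from_quat(o['tool_rot']),o
def row(target,yaw=None,tilt=None):
    "print shift/turn (normalised) to bring the TCP to target, tool down, tool y at world angle yaw"
    p,q,o=state()
    d=q.inv().apply(np.array(target)-p)/.5
    t=np.zeros(3)
    if yaw is not None:
        y=np.array([np.cos(yaw),np.sin(yaw),0]);z=np.array([0,0,-1.]);M=R.from_matrix(np.c_[np.cross(y,z),y,z])
        t=(q.inv()*M).as_rotvec()/np.pi
    print('row',d.round(4).tolist(),t.round(4).tolist(),'at',p.round(4).tolist(),'F',np.round(o['ft_force'],1).tolist(),'w',round(o['grip_width'],4),'t',round(o['clock'],2))
E
python3 -c "
from h import *
row([.5,-.03,.22],-.019)"
```

```text
row [-0.955, -0.6963, 0.0724] [-0.0005, 0.0003, 0.3893] at [0.1792, 0.4663, 0.2556] F [0.8, -0.1, -0.4] w 0.0856 t 0.15
```

```bash
python3 -m pendant '[-0.955,-0.696,0.072,0,0,0.389,0,-0.955,-0.696,0.072,0,0,0.389,0,-0.955,-0.696,0.072,0,0,0.389,0,-0.955,-0.696,0.072,0,0,0.389,0,-0.955,-0.696,0.072,0,0,0.389,0,-0.955,-0.696,0.072,0,0,0.389,0,-0.955,-0.696,0.072,0,0,0.389,0,-0.955,-0.696,0.072,0,0,0.389,0,-0.955,-0.696,0.072,0,0,0.389,0,-0.955,-0.696,0.072,0,0,0.389,0]'; python3 -c "
from h import *
row([.5,-.03,.22],-.019)"
```

```text
clock: 0.98
eef_pos: [0.4057, 0.1156, 0.2309]
tool_rot: [0.715, 0.699, 0.0, -0.0]
ft_force: [0.9, 1.0, -0.1]
grip_width: -0.0001
grasp_force: 0.0
row [-0.2866, 0.1955, 0.0217] [0.0, -0.0001, -0.0015] at [0.4057, 0.1156, 0.2309] F [0.9, 1.0, -0.1] w -0.0001 t 0.98
```

```bash
python3 -m pendant '[-0.286,0.196,0.022,0,0,0,0,-0.286,0.196,0.022,0,0,0,0,-0.286,0.196,0.022,0,0,0,0,-0.286,0.196,0.022,0,0,0,0,-0.286,0.196,0.022,0,0,0,0,-0.286,0.196,0.022,0,0,0,0,-0.286,0.196,0.022,0,0,0,0,-0.286,0.196,0.022,0,0,0,0,-0.286,0.196,0.022,0,0,0,0,-0.286,0.196,0.022,0,0,0,0]'
python3 - <<'E'
from h import *
import cv2,pickle
p,q,o=state(); c=bot.camera('wrist'); cv2.imwrite('pics/w1.png',cv2.resize(c['pixels'][:,:,::-1],None,fx=1.42,fy=1.42,interpolation=cv2.INTER_CUBIC))
pickle.dump((p,q.as_quat()),open('w1.pkl','wb')); print(p,c['pixels'].shape)
E
```

```text
clock: 1.82
eef_pos: [0.5001, -0.0258, 0.2203]
tool_rot: [0.713, 0.702, 0.0, 0.0]
ft_force: [-0.1, -0.3, -0.1]
grip_width: -0.0002
grasp_force: 0.0
[ 0.50007628 -0.02583555  0.22029853] (420, 560, 3)
```

View pics/w1.png

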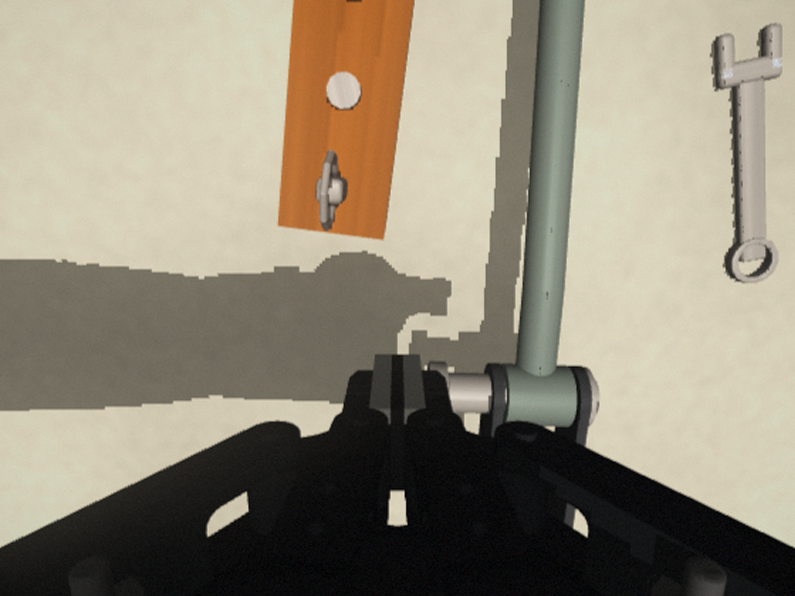

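The wrist view shows the linch pin at (337,190), with its ring running from (330,155) to (327,230). The drawbar axis goes from (563,0) to (540,360), the bolt shank lies at rows 375–412, and the cheeks span columns 487–590.

```bash
cat >> h.py <<'E'
HE=np.array([[1.07101135e-03,9.64488355e-01,2.64123202e-01,6.63918329e-02],[9.99999122e-01,-8.26733307e-04,-1.03601563e-03,6.60703714e-05],[-7.80865562e-04,2.64124080e-01,-9.64488393e-01,-1.18107117e-01],[0,0,0,1]])
def wset(n,p,q):
    M=np.eye(4);M[:3,:3]=q.as_matrix();M[:3,3]=p; T[n]=M@HE; K[n]=(353.815,279.348,208.004)
E
python3 - <<'E'
from h import *
import pickle,cv2
p,q=pickle.load(open('w1.pkl','rb')); wset('w1',p,R.from_quat(q))
s=lambda u,v:(u/1.42-.2,v/1.42-.2)
f=lambda u,v,z:plane('w1',s(u,v),z).round(4).tolist()
print('bolt axis mid',f(540,394,.08),'bar', f(563,3,.04), f(540,360,.072))
print('cheeks',f(487,372,.095),f(590,372,.095))
a,b=f(330,155,.082),f(327,230,.082); print('ring ends',a,b,np.subtract(a,b), 'mid',np.add(a,b)/2)
print('block corners',f(279,226,.055),f(385,239,.055),'clevis',f(344,90,.058))
w,r=fit([('scene',A(163,172),(-.061,0,.08)),('side',B(501,403),(-.066,0,.08)),('scene',(347,243),(0,.41,.013)),('w1',s(540,394),(0,0,.08)),('w1',s(563,3),(0,.23,.04))],[.58,-.09,0])
print(w,r)
a=lambda P:(proj('w1',np.array(P))+.2)*1.42
print(a([.4665,.0222,.081]),a([.4665,.0222,.055]))
i=cv2.imread('pics/w1.png')[130:255,260:400]; cv2.imwrite('pics/w1c.png',cv2.resize(i,None,fx=4.5,fy=4.5,interpolation=cv2.INTER_CUBIC))
E
```

```text
bolt axis mid [0.5802, -0.0889, 0.08] bar [0.5908, 0.1187, 0.04] [0.5813, -0.0716, 0.072]
cheeks [0.547, -0.0683, 0.095] [0.601, -0.0691, 0.095]
ring ends [0.4685, 0.0425, 0.082] [0.4652, 0.0057, 0.082] [0.0033 0.0368 0.    ] mid [0.46685 0.0241  0.082  ]
block corners [0.4345, 0.0046, 0.055] [0.494, -0.0036, 0.055] clevis [0.4744, 0.0751, 0.058]
[ 0.58058215 -0.09078107 -0.03699288] [[-1.4, -0.9], [0.0, 2.1], [0.9, 3.1], [0.4, 2.2], [-0.4, -30.7]]
[328.21299281 196.8896169 ] [334.36020536 193.39778239]
```

View pics/w1c.png

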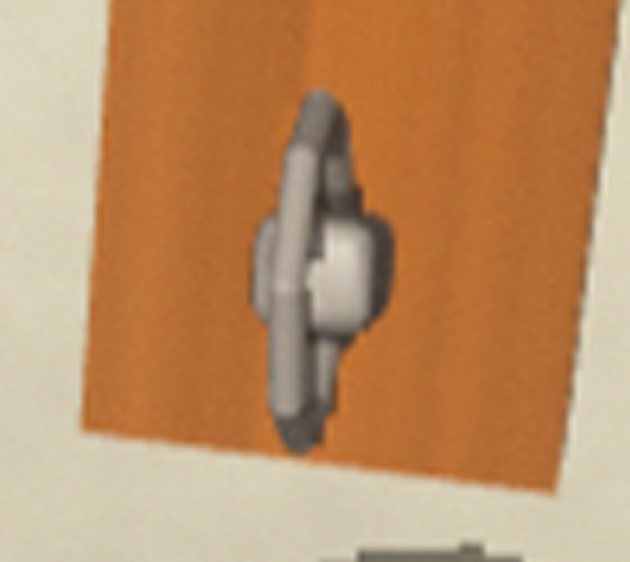

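```bash
python3 -m pendant '[-0.12,-0.04,0.1,0,0,0.0085,0,-0.12,-0.04,0.1,0,0,0.0085,0,-0.12,-0.04,0.1,0,0,0.0085,0,-0.12,-0.04,0.26,0,0,0.0085,0,-0.12,-0.04,0.26,0,0,0.0085,0,-0.12,-0.04,0.26,0,0,0.0085,0,-0.12,-0.04,0.26,0,0,0.0085,0,-0.12,-0.04,0.26,0,0,0.0085,0,-0.12,-0.04,0.26,0,0,0.0085,0,-0.12,-0.04,0.26,0,0,0.0085,0]'; python3 -c "
from h import *
row([.49,-.086,.09],-.045)"
```

```text
clock: 2.7
eef_pos: [0.4816, -0.0869, 0.0925]
tool_rot: [0.723, 0.691, 0.001, 0.002]
ft_force: [-0.0, -0.1, -0.1]
grip_width: 0.0001
grasp_force: 0.0
row [0.0025, 0.0167, 0.005] [0.0016, 0.0002, 0.0003] at [0.4816, -0.0869, 0.0925] F [-0.0, -0.1, -0.1] w 0.0001 t 2.7
```

```bash
python3 -m pendant '[0,0.008,0,0,0,0,0,0,0.016,0,0,0,0,0,0,0.022,0,0,0,0,0,0,0.028,0,0,0,0,0,0,0.034,0,0,0,0,0,0,0.04,0,0,0,0,0,0,0.046,0,0,0,0,0,0,0.052,0,0,0,0,0,0,0.058,0,0,0,0,0,0,0.06,0,0,0,0,0]'; python3 -m pendant '[0,0.006,0,0,0,0,0,0,0.012,0,0,0,0,0,0,0.018,0,0,0,0,0,0,0.024,0,0,0,0,0,0,0.028,0,0,0,0,0,0,0.028,0,0,0,0,0,0,0.028,0,0,0,0,0,0,0.028,0,0,0,0,0,0,0.028,0,0,0,0,0,0,0.028,0,0,0,0,0]'
```

```text
clock: 3.53
eef_pos: [0.5079, -0.0881, 0.0896]
tool_rot: [0.723, 0.691, -0.001, -0.001]
ft_force: [-5.4, 0.9, 3.5]
grip_width: 0.0001
grasp_force: 2.7
clock: 4.37
eef_pos: [0.5221, -0.0888, 0.0896]
tool_rot: [0.723, 0.691, -0.001, -0.001]
ft_force: [-5.2, 0.0, 3.3]
grip_width: 0.0003
grasp_force: 2.5
```

```bash
python3 -m pendant '[0,0.004,0,0,0,0,0,0,0.008,0,0,0,0,0,0,0.01,0,0,0,0,0,0,0.01,0,0,0,0,0,0,0.01,0,0,0,0,0,0,0.01,0,0,0,0,0,0,0.01,0,0,0,0,0,0,0.01,0,0,0,0,0,0,0.01,0,0,0,0,0,0,0.01,0,0,0,0,0]'; python3 -m pendant '[0,0.003,0,0,0,0,0,0,0.004,0,0,0,0,0,0,0.005,0,0,0,0,0,0,0.006,0,0,0,0,0,0,0.007,0,0,0,0,0,0,0.008,0,0,0,0,0,0,0.008,0,0,0,0,0,0,0.008,0,0,0,0,0,0,0.008,0,0,0,0,0,0,0.008,0,0,0,0,0]'
```

```text
clock: 5.2
eef_pos: [0.5261, -0.089, 0.0896]
tool_rot: [0.723, 0.691, -0.002, -0.002]
ft_force: [-8.2, 0.3, 5.2]
grip_width: -0.0002
grasp_force: 3.8
clock: 6.03
eef_pos: [0.5263, -0.089, 0.0895]
tool_rot: [0.723, 0.691, -0.004, -0.004]
ft_force: [-17.4, 0.2, 13.6]
grip_width: 0.0001
grasp_force: 8.9
```

```bash
python3 -m pendant '[0,-0.02,0,0,0,0,0,0,-0.06,-0.04,0,0,0,0,0,-0.06,-0.12,0,0,0,0,0,-0.06,-0.2,0,0,0,0.6,0,-0.06,-0.24,0,0,0,0.6,0,-0.06,-0.24,0,0,0,0.6,0.08,-0.09,-0.24,0,0,0.014,0.6,0.16,-0.12,-0.24,0,0,0.014,0.6,0.22,-0.12,-0.24,0,0,0.014,0.6,0.22,-0.12,-0.24,0,0,0.014,0.6]'; python3 -c "
from h import *
row([.467,.0248,.15],-.09)"
```

```text
clock: 6.87
eef_pos: [0.477, 0.0279, 0.2094]
tool_rot: [0.736, 0.677, 0.001, -0.001]
ft_force: [1.6, 0.7, 0.1]
grip_width: 0.0512
grasp_force: 0.0
row [-0.0081, -0.0195, 0.1187] [-0.0001, -0.0008, 0.0023] at [0.477, 0.0279, 0.2094] F [1.6, 0.7, 0.1] w 0.0512 t 6.87
```

```bash
python3 -m pendant '[-0.008,-0.02,0.06,0,0,0.002,0.6,-0.008,-0.02,0.12,0,0,0.002,0.6,-0.008,-0.02,0.17,0,0,0.002,0.6,-0.008,-0.02,0.21,0,0,0.002,0.6,-0.008,-0.02,0.24,0,0,0.002,0.6,-0.008,-0.02,0.24,0,0,0.002,0.6,-0.008,-0.02,0.24,0,0,0.002,0.6,-0.008,-0.02,0.24,0,0,0.002,0.5,-0.008,-0.02,0.24,0,0,0.002,0.4,-0.008,-0.02,0.24,0,0,0.002,0.3]';  python3 -c "
from h import *
row([.467,.0248,.089],-.09)"
```

```text
clock: 7.7
eef_pos: [0.4683, 0.0202, 0.0911]
tool_rot: [0.74, 0.673, 0.001, 0.001]
ft_force: [0.1, -0.3, 0.1]
grip_width: 0.0257
grasp_force: 0.0
row [0.0089, -0.0034, 0.0043] [0.0009, -0.0001, -0.0016] at [0.4683, 0.0202, 0.0911] F [0.1, -0.3, 0.1] w 0.0257 t 7.7
```

```bash
python3 -m pendant '[0.009,-0.003,0.004,0,0,-0.001,0.3,0.009,-0.003,0.004,0,0,-0.001,0.3,0.009,-0.003,0.004,0,0,-0.001,0.3,0.009,-0.003,0.004,0,0,-0.001,0.2,0.009,-0.003,0.004,0,0,-0.001,0.1,0.009,-0.003,0.004,0,0,-0.001,0,0.009,-0.003,0.004,0,0,-0.001,0,0.009,-0.003,0.004,0,0,-0.001,0,0.009,-0.003,0.004,0,0,-0.001,0,0.009,-0.003,0.004,0,0,-0.001,0]';  python3 -c "
from h import *
row([.467,.0248,.089],-.09)"
```

```text
clock: 8.53
eef_pos: [0.4662, 0.0249, 0.0883]
tool_rot: [0.739, 0.674, 0.0, 0.0]
ft_force: [-1.5, 1.3, 5.5]
grip_width: 0.0125
grasp_force: 59.9
row [-0.0002, 0.0016, -0.0015] [0.0001, -0.0001, -0.0006] at [0.4662, 0.0249, 0.0883] F [-1.5, 1.3, 5.5] w 0.0125 t 8.53
```

```bash
python3 -m pendant '[0,0,-0.03,0,0,0,0,0,0,-0.08,0,0,0,0,0,0,-0.14,0,0,0,0,0,0,-0.2,0,0,0,0,0,0,-0.23,0,0,0,0,-0.04,0.06,-0.23,0,0,-0.014,0,-0.08,0.14,-0.23,0,0,-0.014,0,-0.12,0.21,-0.23,0,0,-0.014,0,-0.16,0.28,-0.23,0,0,-0.014,0,-0.186,0.331,-0.23,0,0,-0.014,0]';  python3 -c "
from h import *
row([.6225,-.0826,.203],-.045)"
```

```text
clock: 9.37
eef_pos: [0.6245, -0.0854, 0.2018]
tool_rot: [0.724, 0.689, -0.0, 0.0]
ft_force: [1.0, 0.2, -0.6]
grip_width: 0.0121
grasp_force: 59.6
row [0.0054, -0.0042, -0.0023] [0.0001, 0.0003, -0.0014] at [0.6245, -0.0854, 0.2018] F [1.0, 0.2, -0.6] w 0.0121 t 9.37
```

Picture from the wrist, plus the scene and side views cropped around the hitch, combined into one image.

```bash
python3 -m pendant '[0.005,-0.004,0,0,0,0,0,0.005,-0.004,0,0,0,0,0,0.005,-0.004,0,0,0,0,0,0.005,-0.004,0,0,0,0,0,0.005,-0.004,0,0,0,0,0,0.005,-0.004,0,0,0,0,0,0.005,-0.004,0,0,0,0,0,0.005,-0.004,0,0,0,0,0,0.005,-0.004,0,0,0,0,0,0.005,-0.004,0,0,0,0,0]'
cat > snap.py <<'E'
import sys,cv2,pickle
from h import *
# tiles: scene crop, side crop, wrist crop, each with pixel offsets & zoom
tag=sys.argv[1]; p,q,o=state(); pickle.dump((p,q.as_quat()),open(tag+'.pkl','wb'))
im={n:bot.camera(n)['pixels'][:,:,::-1] for n in('wrist','scene','side')}
for n in im: cv2.imwrite(f'pics/raw_{tag}_{n}.png',im[n])
up=lambda i,f:cv2.resize(i,None,fx=f,fy=f,interpolation=cv2.INTER_CUBIC)
b=[up(im['scene'][150:240,95:195],4),up(im['side'][255:345,325:425],4)]
wr=up(im['wrist'][100:280,180:380],3)[:360*2][:600]
out=np.zeros((600,800,3),np.uint8); out[:360,:400]=b[0];
out[:360,400:]=b[1]
w=up(im['wrist'][160:280,140:400],3)[:240,:800] if 0 else cv2.resize(im['wrist'][110:290,150:450],(400,240),interpolation=cv2.INTER_CUBIC)
out[360:,:400]=w; out[360:,400:]=cv2.resize(im['wrist'],(400,240)) 
cv2.imwrite(f'pics/{tag}.png',out); print(p.round(4),o['clock'])
E
python3 snap.py s2
```

```text
clock: 10.2
eef_pos: [0.6204, -0.0802, 0.2032]
tool_rot: [0.724, 0.69, 0.0, 0.0]
ft_force: [-0.2, -0.9, -0.3]
grip_width: 0.0122
grasp_force: 59.6
[ 0.6204 -0.0802  0.2032] 10.2
```

View pics/s2.png

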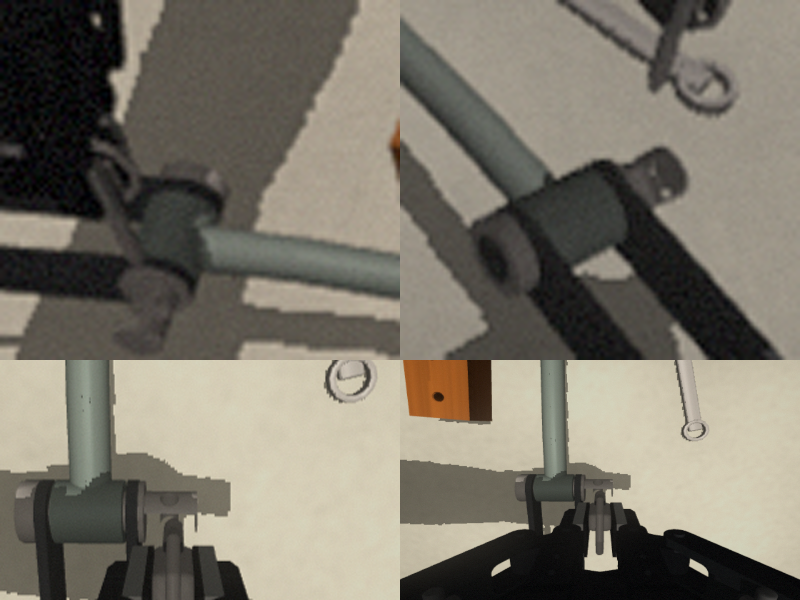

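The bolt head now sits against the cheek, so the bolt is home. In the wrist view the hole's mouth is near raw (277,213). I'll enlarge that.

Run:
```python
import cv2,numpy as np
i=cv2.imread('pics/raw_s2_wrist.png')[180:280,180:340]
i=cv2.convertScaleAbs(i,alpha=1.5,beta=15)
cv2.imwrite('pics/s2w.png',cv2.resize(i,None,fx=5,fy=5,interpolation=cv2.INTER_CUBIC))
```

```text
(no output)
```

View pics/s2w.png

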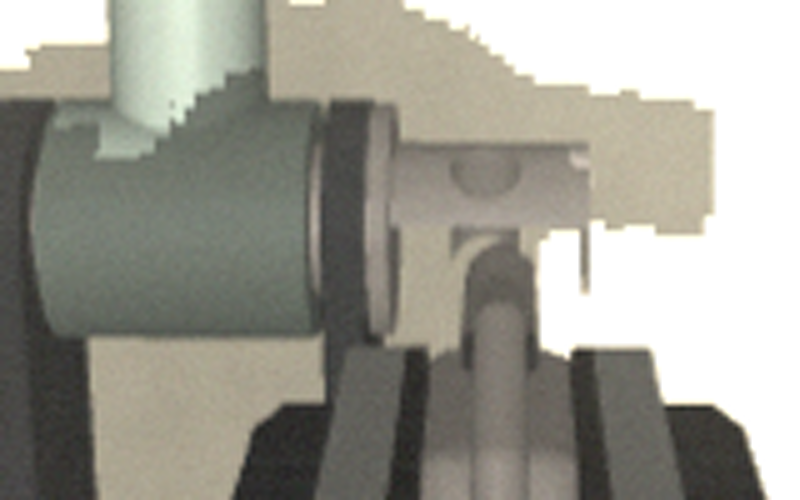

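Run:
```python
from h import *
import pickle
p,q=pickle.load(open('s2.pkl','rb')); q=R.from_quat(q); wset('s2',p,q)
s=lambda u,v:(180+u/5-.4,180+v/5-.4)
inv=lambda uv:((uv[0]+.4-180)*5,(uv[1]+.4-180)*5)
for n,t in(('tip',.076),('head origin',.034),('tcp',0),('ring top',-.013)): print(n,np.round(inv(proj('s2',p+q.apply([0,0,t]))),0))
f,cx,cy=K['s2']
def ang(u,v):
    a=s(u,v); d=T['s2'][:3,:3]@np.array([(a[0]-cx)/f,-(a[1]-cy)/f,-1]); return d
o=T['s2'][:3,3]
# silhouette: in y-z plane at given col (camera x almost along bolt): tangent lines
def dirs(u,v): d=ang(u,v); d=d[1:]/np.linalg.norm(d[1:]); return d
best=None
for (u1,v1,u2,v2) in((420,143,420,226),(560,145,560,227)):
    d1,d2=dirs(u1,v1),dirs(u2,v2); m=(d1+d2);m/=np.linalg.norm(m); half=np.arccos(d1@d2)/2
    c=o[1:]+m*.011/np.sin(half); c8=o[1:]+m*(.08-o[2])/m[1]; print('axis from width',c,'axis from z=.08',c8)
y0=c8[0]
def hit(u,v,y0):
    d=dirs(u,v); w=o[1:]-[y0,.08]; b=w@d; disc=b*b-(w@w-.011**2); t=-b-np.sqrt(max(disc,0)); h=w+d*t; return np.round(h*1000,1),round(float(np.arctan2(h[0],h[1])),2)
for v in(150,172,195): print(v,hit(487,v,y0),hit(487,v,y0+.001),hit(487,v,y0-.001))
print('hole x',plane('s2',s(487,172),.088),'end x',plane('s2',s(590,186),.08),'washer face',plane('s2',s(397,186),.08))
print('drawbar x at top',plane('s2',s(190,120),.083))
```

```text
tip [496. 252.]
head origin [496. 399.]
tcp [496. 584.]
ring top [495. 682.]
axis from width [-0.14771599 -0.12871091] axis from z=.08 [-0.08564133  0.08      ]
axis from width [-0.15150495 -0.13409818] axis from z=.08 [-0.08679993  0.08      ]
150 (array([7.9, 7.6]), 0.8) (array([7.1, 8.4]), 0.71) (array([8.7, 6.8]), 0.91)
172 (array([5.4, 9.6]), 0.51) (array([ 4.5, 10. ]), 0.42) (array([6.2, 9.1]), 0.6)
195 (array([ 2.4, 10.7]), 0.22) (array([ 1.5, 10.9]), 0.13) (array([ 3.4, 10.5]), 0.31)
hole x [ 0.61905127 -0.08190831  0.088     ] end x [ 0.63344419 -0.0870043   0.08      ] washer face [ 0.60599531 -0.0857131   0.08      ]
drawbar x at top [ 0.57803637 -0.07389621  0.083     ]
```

Run:
```python
from h import *
import pickle
p,q=pickle.load(open('s2.pkl','rb')); q=R.from_quat(q); wset('s2',p,q)
s=lambda u,v:(180+u/5-.4,180+v/5-.4)
f,cx,cy=K['s2']; o=T['s2'][:3,3]
def dirs(u,v):
    a=s(u,v); d=T['s2'][:3,:3]@np.array([(a[0]-cx)/f,-(a[1]-cy)/f,-1]); return d[1:]/np.linalg.norm(d[1:])
d1,d2=dirs(585,145),dirs(587,292); m=(d1+d2);m/=np.linalg.norm(m); half=np.arccos(d1@d2)/2
c8=o[1:]+m*(.08-o[2])/m[1]; print('from width',o[1:]+m*.011/np.sin(half),'z=.08',c8)
y0=c8[0]
def hit(u,v,y0):
    d=dirs(u,v); w=o[1:]-[y0,.08]; b=w@d; disc=b*b-(w@w-.011**2); t=-b-np.sqrt(max(disc,0)); h=w+d*t; return np.round(h*1000,1),round(float(np.arctan2(h[0],h[1])),2)
for v in(150,172,195): print(v,hit(487,v,y0),hit(487,v,y0+.001),hit(487,v,y0-.001))
print('hole x',plane('s2',s(487,172),.085),'end x',plane('s2',s(588,218),.08),'washer',plane('s2',s(397,218),.08))
```

```text
from width [-0.09556308  0.06838075] z=.08 [-0.09181022  0.08      ]
150 (array([11. ,  0.6]), 1.51) (array([10.6,  2.9]), 1.3) (array([11., -3.]), 1.84)
172 (array([9.3, 5.9]), 1.01) (array([8.6, 6.9]), 0.89) (array([9.9, 4.7]), 1.13)
195 (array([6.8, 8.6]), 0.67) (array([6. , 9.2]), 0.57) (array([7.6, 8. ]), 0.76)
hole x [ 0.6189927  -0.08278316  0.085     ] end x [ 0.63300021 -0.09176919  0.08      ] washer [ 0.60569964 -0.09048441  0.08      ]
```

```bash
python3 -m pendant '[-0.0052,-0.0046,0,0,0,0,0,-0.0052,-0.0046,0.02,0,0,0,0,-0.0052,-0.0046,0.04,0,0,0,0,-0.0052,-0.0046,0.05,0,0,0,0,-0.0052,-0.0046,0.06,0,0,0,0,-0.0052,-0.0046,0.064,0,0,0,0,-0.0052,-0.0046,0.064,0,0,0,0,-0.0052,-0.0046,0.064,0,0,0,0,-0.0052,-0.0046,0.064,0,0,0,0,-0.0052,-0.0046,0.064,0,0,0,0]';  python3 -c "
from h import *
row([.618,-.0827,.161],-.045)"
```

```text
clock: 11.18
eef_pos: [0.6184, -0.0828, 0.1715]
tool_rot: [0.724, 0.69, 0.0, 0.0]
ft_force: [0.7, 0.3, -1.1]
grip_width: 0.0125
grasp_force: 59.6
row [0.0002, -0.0008, 0.021] [0.0003, 0.0, -0.0009] at [0.6184, -0.0828, 0.1715] F [0.7, 0.3, -1.1] w 0.0125 t 11.18
```

```bash
python3 -m pendant '[0,0,0.003,0,0,0,0,0,0,0.006,0,0,0,0,0,0,0.009,0,0,0,0,0,0,0.012,0,0,0,0,0,0,0.013,0,0,0,0,0,0,0.014,0,0,0,0,0,0,0.014,0,0,0,0,0,0,0.014,0,0,0,0,0,0,0.014,0,0,0,0,0,0,0.014,0,0,0,0]'; python3 -m pendant '[0,0,0.001,0,0,0,0,0,0,0.002,0,0,0,0,0,0,0.003,0,0,0,0,0,0,0.004,0,0,0,0,0,0,0.005,0,0,0,0,0,0,0.006,0,0,0,0,0,0,0.006,0,0,0,0,0,0,0.006,0,0,0,0,0,0,0.006,0,0,0,0,0,0,0.006,0,0,0,0]'
```

```text
clock: 12.02
eef_pos: [0.6181, -0.0828, 0.1641]
tool_rot: [0.724, 0.69, 0.0, 0.0]
ft_force: [0.5, -0.3, -0.9]
grip_width: 0.0123
grasp_force: 59.6
clock: 12.85
eef_pos: [0.6181, -0.0828, 0.161]
tool_rot: [0.724, 0.69, 0.0, 0.0]
ft_force: [-0.4, -0.5, -0.8]
grip_width: 0.0125
grasp_force: 59.6
```

```bash
python3 -m pendant '[0,0,0.001,0,0,0,0,0,0,0.002,0,0,0,0,0,0,0.003,0,0,0,0,0,0,0.004,0,0,0,0,0,0,0.004,0,0,0,0,0,0,0.004,0,0,0,0,0,0,0.004,0,0,0,0,0,0,0.004,0,0,0,0,0,0,0.004,0,0,0,0,0,0,0.004,0,0,0,0]'; python3 -m pendant '[-0.001,0,0,0,0,0,0,-0.002,0,0,0,0,0,0,-0.003,0,0,0,0,0,0,-0.004,0,0,0,0,0,0,-0.005,0,0,0,0,0,0,-0.006,0,0,0,0,0,0,-0.007,0,0,0,0,0,0,-0.008,0,0,0,0,0,0,-0.008,0,0,0,0,0,0,-0.008,0,0,0,0,0,0]'
```

```text
clock: 13.68
eef_pos: [0.6181, -0.0828, 0.159]
tool_rot: [0.724, 0.69, 0.0, 0.0]
ft_force: [0.8, 0.2, -1.0]
grip_width: 0.0124
grasp_force: 59.6
clock: 14.52
eef_pos: [0.6179, -0.0856, 0.159]
tool_rot: [0.724, 0.69, 0.001, -0.001]
ft_force: [0.6, 5.1, -0.9]
grip_width: 0.0125
grasp_force: 59.6
```

```bash
python3 -m pendant '[-0.001,0,0,0,0,0,0,-0.002,0,0,0,0,0,0,-0.003,0,0,0,0,0,0,-0.004,0,0,0,0,0,0,-0.005,0,0,0,0,0,0,-0.006,0,0,0,0,0,0,-0.007,0,0,0,0,0,0,-0.008,0,0,0,0,0,0,-0.008,0,0,0,0,0,0,-0.008,0,0,0,0,0,0]'
```

```text
clock: 15.35
eef_pos: [0.6178, -0.0898, 0.1599]
tool_rot: [0.724, 0.69, 0.001, -0.0]
ft_force: [-0.3, 5.4, 3.2]
grip_width: 0.0126
grasp_force: 60.1
```

```bash
python3 -m pendant '[0,0,-0.003,0,0,0,0,-0.001,0,-0.004,0,0,0,0,-0.002,0,-0.004,0,0,0,0,-0.003,0,-0.004,0,0,0,0,-0.004,0,-0.004,0,0,0,0,-0.005,0,-0.004,0,0,0,0,-0.006,0,-0.004,0,0,0,0,-0.006,0,-0.004,0,0,0,0,-0.006,0,-0.004,0,0,0,0,-0.006,0,-0.004,0,0,0,0]'
```

```text
clock: 16.18
eef_pos: [0.6175, -0.0929, 0.1608]
tool_rot: [0.724, 0.69, 0.0, -0.001]
ft_force: [0.8, 4.9, -0.2]
grip_width: 0.0125
grasp_force: 59.5
```

```bash
python3 -m pendant '[-0.002,0,0,0,0,0,0,0,0,0.002,0,0,0,0,0.002,0,0.004,0,0,0,0,0.003,0,0.006,0,0,0,0,0.004,0,0.008,0,0,0,0,0.004,0,0.01,0,0,0,0,0.004,0,0.01,0,0,0,0,0.004,0,0.01,0,0,0,0,0.004,0,0.01,0,0,0,0,0.004,0,0.01,0,0,0,0]'
```

```text
clock: 17.02
eef_pos: [0.6178, -0.0917, 0.1556]
tool_rot: [0.724, 0.69, 0.0, -0.0]
ft_force: [2.1, 4.3, -2.0]
grip_width: 0.0122
grasp_force: 59.5
```

```bash
python3 -m pendant '[0,0,0.002,0,0,0,0,0,0,0.004,0,0,0,0,0,0,0.006,0,0,0,0,0,0,0.008,0,0,0,0,0,0,0.01,0,0,0,0,0,0,0.012,0,0,0,0,0,0,0.014,0,0,0,0,0,0,0.014,0,0,0,0,0,0,0.014,0,0,0,0,0,0,0.014,0,0,0,0]'
```

```text
clock: 17.85
eef_pos: [0.6175, -0.0917, 0.1487]
tool_rot: [0.724, 0.69, -0.0, -0.0]
ft_force: [1.1, 4.1, -0.4]
grip_width: 0.0123
grasp_force: 59.8
```

```bash
python3 -m pendant '[0.001,0,0.002,0,0,0,0,0.001,0,0.004,0,0,0,0,0.001,0,0.006,0,0,0,0,0.001,0,0.008,0,0,0,0,0.001,0,0.01,0,0,0,0,0.001,0,0.012,0,0,0,0,0.001,0,0.014,0,0,0,0,0.001,0,0.016,0,0,0,0,0.001,0,0.016,0,0,0,0,0.001,0,0.016,0,0,0,0]'
```

```text
clock: 18.68
eef_pos: [0.6176, -0.0914, 0.1407]
tool_rot: [0.724, 0.69, -0.0, -0.0]
ft_force: [-0.3, 2.3, 0.6]
grip_width: 0.0121
grasp_force: 59.8
```

```bash
python3 -m pendant '[0.001,0,0.002,0,0,0,0,0.001,0,0.004,0,0,0,0,0.001,0,0.006,0,0,0,0,0.001,0,0.008,0,0,0,0,0.001,0,0.01,0,0,0,0,0.001,0,0.012,0,0,0,0,0.001,0,0.014,0,0,0,0,0.001,0,0.016,0,0,0,0,0.001,0,0.016,0,0,0,0,0.001,0,0.016,0,0,0,0]'
```

```text
clock: 19.52
eef_pos: [0.6176, -0.0911, 0.1326]
tool_rot: [0.724, 0.69, -0.0, 0.0]
ft_force: [1.2, 0.1, 0.9]
grip_width: 0.0123
grasp_force: 59.8
```

```bash
python3 -m pendant '[0,0,0.002,0,0,0,0,0,0,0.004,0,0,0,0,0,0,0.006,0,0,0,0,0,0,0.008,0,0,0,0,0,0,0.01,0,0,0,0,0,0,0.012,0,0,0,0,0,0,0.013,0,0,0,0,0,0,0.014,0,0,0,0,0,0,0.014,0,0,0,0,0,0,0.014,0,0,0,0]'; python3 -m pendant '[0,0,0.001,0,0,0,0,0,0,0.002,0,0,0,0,0,0,0.003,0,0,0,0,0,0,0.004,0,0,0,0,0,0,0.004,0,0,0,0,0,0,0.004,0,0,0,0,0,0,0.004,0,0,0,0,0,0,0.004,0,0,0,0,0,0,0.004,0,0,0,0,0,0,0.004,0,0,0,0]'
```

```text
clock: 20.35
eef_pos: [0.6176, -0.091, 0.1258]
tool_rot: [0.724, 0.69, -0.0, 0.0]
ft_force: [0.7, -1.5, 1.2]
grip_width: 0.0118
grasp_force: 59.8
clock: 21.18
eef_pos: [0.6177, -0.0909, 0.1242]
tool_rot: [0.724, 0.69, 0.0, 0.0]
ft_force: [-0.9, -1.7, 4.9]
grip_width: 0.0123
grasp_force: 60.2
```

```bash
python3 -m pendant '[0,0,0.001,0,0,0,0,0,0,0.002,0,0,0,0,0,0,0.003,0,0,0,0,0,0,0.004,0,0,0,0,0,0,0.004,0,0,0,0,0,0,0.004,0,0,0,0,0,0,0.004,0,0,0,0,0,0,0.004,0,0,0,0,0,0,0.004,0,0,0,0,0,0,0.004,0,0,0,0]'; python3 snap.py s3
```

```text
clock: 22.02
eef_pos: [0.6178, -0.0909, 0.1239]
tool_rot: [0.724, 0.69, 0.0, 0.001]
ft_force: [-3.7, -2.8, 11.9]
grip_width: 0.0123
grasp_force: 61.1
[ 0.6178 -0.0909  0.1239] 22.0167
```

View pics/s3.png

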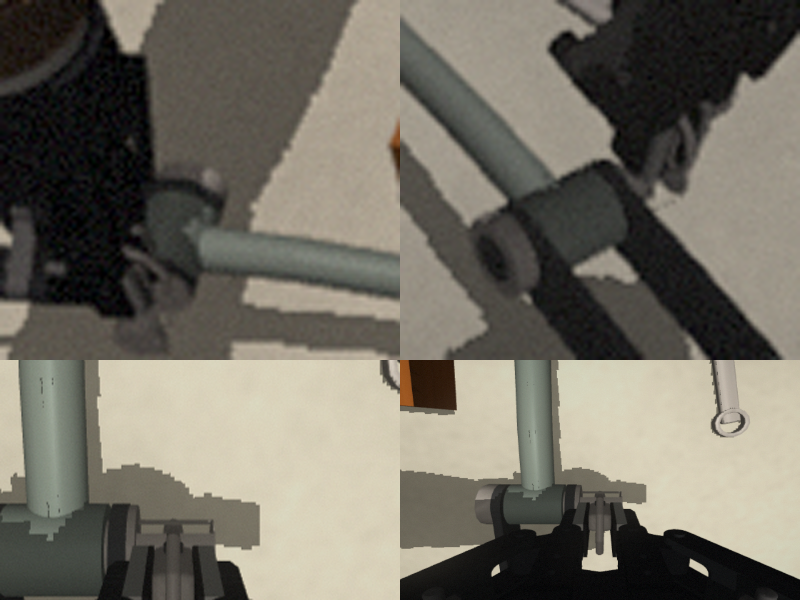

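The pin stopped dead at TCP z = 0.1239, against 0.1243 expected, so its head is on the bolt. The picture agrees: the ring is upright between the fingers. Now I'll release and rise.

```bash
python3 -m pendant '[0,0,-0.003,0,0,0,0,0,0,-0.004,0,0,0,0.1,0,0,-0.004,0,0,0,0.3,0,0,-0.004,0,0,0,0.5,0,0,-0.004,0,0,0,0.5,0,0,-0.004,0,0,0,0.5,0,0,-0.004,0,0,0,0.5,0,0,-0.03,0,0,0,0.5,0,0,-0.08,0,0,0,0.5,0,0,-0.14,0,0,0,0.5]'; python3 -m pendant '[0,0,-0.04,0,0,0,0.5,0,-0.03,-0.04,0,0,0,0.5,0,-0.066,-0.04,0,0,0,0,0,-0.066,-0.04,0,0,0,0,0,-0.066,-0.04,0,0,0,0,0,-0.066,-0.04,0,0,0,0,0,-0.066,-0.04,0,0,0,0,0,-0.066,-0.04,0,0,0,0,0,-0.066,-0.04,0,0,0,0,0,-0.066,-0.04,0,0,0,0]'; python3 -c "
from h import *
row([.585,-.0895,.149],-.045)"; python3 snap.py s4
```

```text
clock: 23.0
eef_pos: [0.616, -0.0903, 0.19]
tool_rot: [0.724, 0.69, -0.002, -0.002]
ft_force: [0.2, -0.3, -0.1]
grip_width: 0.0427
grasp_force: 0.0
clock: 23.83
eef_pos: [0.585, -0.0892, 0.2116]
tool_rot: [0.724, 0.69, -0.0, -0.0]
ft_force: [0.8, -0.6, -0.4]
grip_width: 0.0003
grasp_force: 0.0
row [-0.0006, 0.0001, 0.1252] [-0.0001, -0.0, -0.0009] at [0.585, -0.0892, 0.2116] F [0.8, -0.6, -0.4] w 0.0003 t 23.83
[ 0.585  -0.0892  0.2116] 23.8333
```

View pics/s4.png

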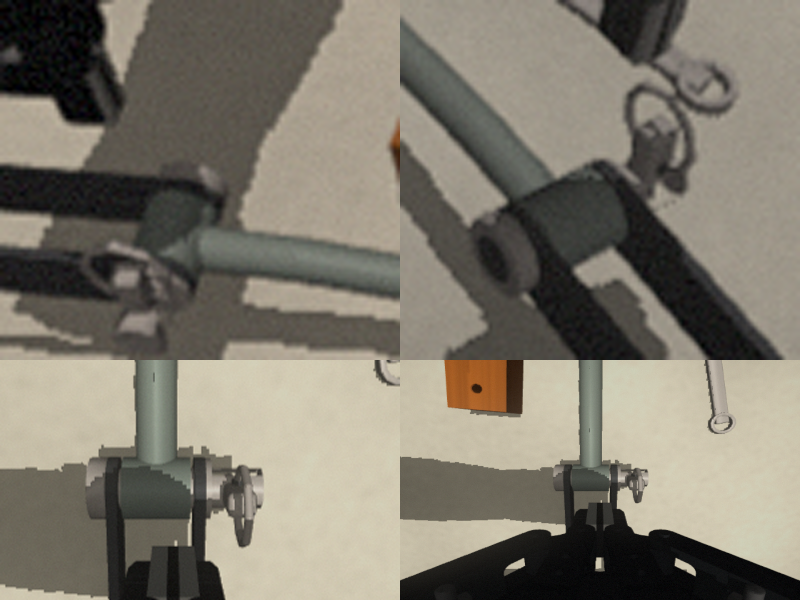

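The pin is seated in the bolt with its ring upright, at bottom-left (243,500). Next I'll lower beside the ring and flip it.

```bash
python3 -m pendant '[-0.002,0,0.05,0,0,0,0,-0.002,0,0.09,0,0,0,0,-0.002,0,0.115,0,0,0,0,-0.002,0,0.125,0,0,0,0,-0.002,0,0.125,0,0,0,0,-0.002,0.01,0.125,0,0,0,0,-0.002,0.02,0.125,0,0,0,0,-0.002,0.028,0.125,0,0,0,0,-0.002,0.034,0.125,0,0,0,0,-0.002,0.04,0.125,0,0,0,0]'; python3 -m pendant '[0,0.006,0,0,0,0,0,0,0.012,0,0,0,0,0,0,0.018,0,0,0,0,0,0,0.024,0,0,0,0,0,0,0.028,0,0,0,0,0,0,0.032,0,0,0,0,0,0,0.036,0,0,0,0,0,0,0.04,0,0,0,0,0,0,0.04,0,0,0,0,0,0,0.04,0,0,0,0,0]'
```

```text
clock: 24.82
eef_pos: [0.6055, -0.0912, 0.1502]
tool_rot: [0.724, 0.69, 0.0, 0.0]
ft_force: [-1.4, 0.3, 0.5]
grip_width: -0.0001
grasp_force: 0.7
clock: 25.65
eef_pos: [0.6247, -0.0921, 0.1494]
tool_rot: [0.724, 0.69, 0.0, -0.0]
ft_force: [-2.1, 0.1, -0.4]
grip_width: 0.0004
grasp_force: 0.8
```

```bash
python3 -m pendant '[0,0.008,0,0,0,0,0,0.001,0.016,0,0,0,0,0,0.001,0.022,0,0,0,0,0,0.002,0.026,0.003,0,0,0,0,0.002,0.03,0.006,0,0,0,0,0.003,0.035,0.011,0,0,0,0,0.003,0.04,0.016,0,0,0,0,0.003,0.044,0.022,0,0,0,0,0.003,0.048,0.028,0,0,0,0,0.003,0.048,0.028,0,0,0,0]'; python3 -m pendant '[0,0.003,0.006,0,0,0,0,0,0.006,0.012,0,0,0,0,0,0.008,0.018,0,0,0,0,0,0.01,0.024,0,0,0,0,0,0.01,0.03,0,0,0,0,0,0.01,0.036,0,0,0,0,0,0.01,0.04,0,0,0,0,0,0.01,0.04,0,0,0,0,0,0.01,0.04,0,0,0,0,0,0.01,0.04,0,0,0,0]'; python3 -c "
from h import *
row([.65,-.09,.15],-.045)"
```

```text
clock: 26.48
eef_pos: [0.6493, -0.0917, 0.1348]
tool_rot: [0.724, 0.69, 0.0, 0.0]
ft_force: [-0.5, -0.1, 0.8]
grip_width: -0.0001
grasp_force: 0.3
clock: 27.32
eef_pos: [0.6537, -0.092, 0.1156]
tool_rot: [0.724, 0.69, 0.0, 0.0]
ft_force: [-0.5, 0.2, -0.2]
grip_width: 0.0001
grasp_force: 0.0
row [0.0037, -0.0076, -0.0687] [0.0001, -0.0, -0.0009] at [0.6537, -0.092, 0.1156] F [-0.5, 0.2, -0.2] w 0.0001 t 27.32
```

```bash
python3 -m pendant '[0,0,-0.05,0,0,0,0,0,0,-0.11,0,0,0,0,0,0,-0.18,0,0,0,0,0,0,-0.24,0,0,0,0,0,-0.04,-0.24,0,0,0,0,0.03,-0.1,-0.24,0,0,0,0,0.07,-0.16,-0.24,0,0,0,0,0.11,-0.22,-0.24,0,0,0,0,0.15,-0.26,-0.24,0,0,0,0,0.15,-0.26,-0.24,0,0,0,0]'
python3 - <<'E'
from h import *
import cv2
p,q,o=state(); print(p,o['ft_force'])
px,py=.6178,-.0909
for n in('side','scene'):
    im=bot.camera(n)['pixels'][:,:,::-1].copy(); cv2.imwrite(f'pics/raw_s5_{n}.png',im)
    old=cv2.imread(f'pics/raw_s4_{n}.png')
    for nm,P in(('ringtop',(px,py,.136)),('ring top L',(px,py-.018,.118)),('top R',(px,py+.018,.118)),('shut end',(px+.0065,py,.0606)),('shut mid',(px+.012,py-.018,.08)),('head top',(px,py,.117))):
        u,v=proj(n,np.array(P)).round().astype(int); 
        print(n,nm,(u,v),'diff',int(cv2.absdiff(im,old)[v-2:v+3,u-2:u+3].mean()))
    d=cv2.absdiff(im,old).max(2)
    u,v=proj(n,np.array((px,py,.1))).round().astype(int); 
    g=im.max(2)
    for r in range(v-24,v+22,2): print(''.join('#' if d[r,c]>35 else '+' if d[r,c]>18 else '.' for c in range(u-26,u+27)),'  ',''.join(' .:-=+*%@'[::-1][min(8,int(g[r,c])//28)] for c in range(u-26,u+27)))
E
```

```text
clock: 28.15
eef_pos: [0.5235, -0.008, 0.2362]
tool_rot: [0.723, 0.691, -0.0, -0.001]
ft_force: [-1.7, 0.4, 0.4]
grip_width: -0.0005
grasp_force: 0.0
[ 0.5234703  -0.00803778  0.23624405] [-1.72462354  0.35491814  0.35842942]
side ringtop (np.int64(392), np.int64(279)) diff 36
side ring top L (np.int64(398), np.int64(294)) diff 40
side top R (np.int64(382), np.int64(278)) diff 39
side shut end (np.int64(386), np.int64(305)) diff 21
side shut mid (np.int64(398), np.int64(305)) diff 2
side head top (np.int64(390), np.int64(286)) diff 16
..................+####..###.........................    ---------------------++%*+=========---=--------------
.....................##++............................    -------------------------+**+==========+++==---------
.....................................................    ----------------------------+**++========***==-------
.......................+++...........................    ------------------------------+*+====-=++=+**+=------
....................+#######+........................    -------------------------------=*+=++++=---=*+=------
....
[... 4167 characters left out ...]
=+++==----==++--++++*+++++++++++++
........#############+...........#...................    --------:::::::::-::-=+****++==+*++++++++++++++++++++
................#####+............+...+..............    **+++++++++----------+************++++*+++++++++++===
..................................++.................    =====+++++++++++*++++*++**********+++*+++++++++++=:::
.........................##+.........................    ::::::::::::::::::::-=======++++*+++++*+++++++++=::::
.........................#######+++..................    ::::--::::-:::::-:::-::::::::::-===+++++++++++++=::::
........................###########..................    :::---::::::-::-::::::-:-:::::::::-+++++++++=::::::::
```

```bash
python3 -c "
from workcell import bot
print(bot.job_done())"
```

```text
the job is handed in; nothing more can be done
None
```

I pushed the bolt home, turned its hole to the top and seated the linch pin in it, then flipped the ring shut. Comparing camera images before and after shows the ring gone from above the head and now below it around the bolt's end. I handed the job in at about 28 s with the arm clear; no verdict came back.

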